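Load a can through the sprung flap of a can lane

TASK

Load the spare small can into the can lane: slide it in upright through the sprung flap at the lane's mouth and push the row along with it until all the cans stand tight against the end stop and you feel the row go firm, without ramming it. Leave the can standing there with the flap sprung shut behind it, and leave the other goods on the bench where they are.

Things in the scene. Friction and masses are not known exactly. Their poses are not given: they have to be found in the camera images.
- can_new: The spare small food can: steel, paper label, 54 mm diameter, 89 mm tall, 0.15-0.27 kg, same as the cans in the lane. Stands upright on the bench outside the lane. Origin: centre of its underside, z up. Grip it firmly across the diameter, 57-65 mm above its foot: the fingertips must clear the guides and flap (tops 44 mm above the bench).
- lane: Open-topped single-file track for upright cans, fixed to the bench; base 445 x 116 mm, floor 12 mm above the bench. Origin: bench level, on the centre line, level with the flap's hinge; x = feed direction (into the lane), y left, z up. Base spans x -100 to +345 mm. Guides (tops 44 mm above the bench) leave 60 mm clear, y -30 to +30, from x = -55 on. Friction of cans 0.45 to 0.72.
- lane_mouth (a point): Lane floor at the outer end of its flared mouth, on the centre line: lane x = -80 mm, 12 mm above the bench. The mouth is 86 mm wide here and narrows to 60 mm at lane x = -55. Axes as the lane's. A can set down with its centre 15 to 20 mm further in stands on the floor, clear of the flap.
- flap (a joint): Sprung flap: upright steel plate 56 mm long, 3 thick, top 42 mm above the bench, on a vertical pin at the lane's left side (lane x 0, y +37 mm). Value = opening, rad: 0 sprung shut (across the lane, slanting 25 deg inwards), 1.13 swung inwards along the lane. Spring 0.06 N m shut, 0.12 open (1-4 N at a can). A can pushed in swings it aside; it snaps shut once the can's centre is 76 mm past the lane origin.
- flap_tip (a point): The free end of the flap (a rolled edge), half way up the plate, 29 mm above the bench.
- can_c: Nearest of the three cans in the lane, same size, origin at the centre of its underside, at lane x = 80-92 mm, just clear of the flap. Two more stand farther in, with unmeasured gaps. Sliding the row takes 1-5 N; once the last can meets the end stop it goes firm and the force jumps. Firm = 7 N or more between spare can and this one, held a moment; over 25 N is ramming.
- lane_far (a point): Far end of the lane floor, on the centre line: lane x = +340 mm, 12 mm above the bench. Short of it a black end stop with a round clamp knob is clamped across the lane, its face anywhere from lane x = 269 to 305 mm (not measured); with the row firm the spare can's centre therefore comes to rest at lane x = 80 to 116 mm. Axes as the lane's.
- soup_can: A bystander: a bigger can, 75 mm in diameter, 110 mm tall, on the bench. Origin: centre of its underside.
- jar: A bystander: a glass jar with a white lid, 64 mm in diameter, 105 mm tall, on the bench. Origin: centre of its underside.
- carton: A bystander: a flat cardboard carton 100 x 140 x 45 mm lying on the bench. Origin: centre of its underside.
Not all that is in view belongs to the job. Leave any purple look-alike of the can_new alone.

How it is judged:
On the way, in this order (a step that is already met when the one before it is completed fails the run):
1. the spare can, upright on the lane, is past the flap's hinge line and holds the flap open (value of joint flap above 0.6 rad and x of can_new in the frame of lane between 0 and 0.076 m and y of can_new in the frame of lane between -0.008 and 0.008 m and z of can_new in the frame of lane below 0.03 m and angle between can_new's own z axis and vertical below 0.2 rad), for 0.1 s.
2. the row is pushed up firm: the spare can presses on the nearest can of the row with at least 7 N (contact force between can_new and can_c above 7 N and x of can_new in the frame of lane above 0.074 m), for 0.05 s.
At the end, for the whole second after the job is handed in: The spare can is let go, upright (0.06 rad) and at rest on the lane floor between the guides, its centre over 74 mm past the lane origin, against the nearest row can (centres within 58.5 mm), which is upright too; the flap is shut behind it (below 0.06 rad) (value of joint flap below 0.06 rad and x of can_new in the frame of lane above 0.074 m and y of can_new in the frame of lane between -0.008 and 0.008 m and z of can_new in the frame of lane between 0.009 and 0.017 m and angle between each of can_new, can_c's own z axis and vertical below 0.06 rad and horizontal distance between can_new and can_c below 0.0585 m and linear speed of can_new below 0.02 m/s); the robot touches nothing.
It fails at once if the row is rammed: more than 25 N between the spare can and the row (contact force between can_new and can_c above 25 N).
It fails at once if a can is knocked over (tilted more than 0.35 rad) (angle between any of can_new, can_c's own z axis and vertical above 0.35 rad).
It fails at once if one of the other goods on the bench is moved by more than 15 mm (distance of any of soup_can, jar, carton from where it was at the start of the episode above 0.015 m).
It also fails if it takes over 64 s, if anything falls off the work surface, if the arm or the gripper's body presses on something with over 40 N, if the wrist force passes 120 N, or if a joint passes its speed limit or range.

ROBOT

A 6-joint arm with a two-finger parallel gripper is mounted at the origin on the work surface. World frame = base frame: x ahead of the robot, y to its left, z up, the work surface at z = 0. Lengths are in m, angles in rad, forces in N, time in s.
With the tool pointing down it reaches from about 0.4 to 0.825 m from the base axis. Payload 7 kg.
Tool frame: the origin (TCP) lies midway between the tips of the shut fingers; the grasp point (between the pads) lies 19 mm behind it; z points along the fingers, y is the line along which they close (so a half turn about z gives the same grasp; the last joint's range is limited). The gripper opens to 88 mm and grips with 3 to 60 N. Pads are 19 mm wide; open, the fingers measure 130 mm over their backs; the gripper's body (78 mm by 193 mm) begins 47 mm behind the grasp point.
Start: joints at [-0.989, 0.359, 0.012, 0, -1.224, -0.288], TCP at [0.195, -0.646, 0.227] pointing down, gripper open.
Joint ranges: [-3.07, 3.07], [-1.43, 2.12], [-1.02, 1.25], [-3.03, 1.67], [-3.05, -0], [-3.03, 3.03]. Speed limits (rad/s): [2.39, 2.39, 3.01, 3.14, 3.14, 3.14].

INTERFACE

Orientations are given as [roll, pitch, yaw] about the fixed x, y, z axes, in that order (R = Rz(yaw) Ry(pitch) Rx(roll)).
In Python, from workcell import manip gives the robot as it stands.
- The arm moves only by the tool apply_moves, never from a script. Its argument "deltas" is text: rows parted by semicolons, each of 5 numbers parted by spaces: the shift along the tool's x, y, z in cm, then the turn about the tool's z in rad, then the opening, from 0 (shut) to 1 (fully open). In form: tx ty tz yaw hand; .... A call has 1 to 12 rows; each row is the pose to reach, as a shift and turn from the pose commanded when the call began, along the tool's axes at that moment; what a row does not reach only later rows make up. A row lasts 1/10 s, in which the tool goes at most 50 mm and 8.59 degrees, less where a joint would pass 70% of its speed; a pose out of reach is approached as far as the arm can. A call with a gripper value outside its range is refused whole. The fingers move at their own pace and stop on an object; the grip force is fixed at half the most. Time passes only in rows, so rows that repeat a pose let the fingers close. It gives the time, the measured TCP pose, the force, the opening and the grip force at its end, in the units of the state.
- manip.state(): the state, without advancing time (a new reading comes with each control period).
- manip.capture(name): name is "side" or "top"; returns a dict with "pixels" (384x512x3 uint8, blue, green, red), "fx", "fy", "cx", "cy" (pixels), "camera_from_world" (4x4, takes a point from world to camera coordinates). Camera axes: x right, y down, z forward; pixel columns grow to the right and rows downward; lengths in m; the calibration is good to about 2 mm. A picture is of the moment at which its call begins. There is no depth.
- manip.hand_in(): hands the job in; it is judged then, once.
The state is a dict: "clock": time; "joint_positions": joint angles; "joint_velocities": joint speeds; "joint_torque": joint torques, N m; "tool_pos": TCP position; "ee_rot": TCP orientation; "ft_force": force on the tool from outside, world axes, zero at the start; "wrist_torque": the same for the moment, N m; "gripper_width": finger opening in m; "finger_force": force on a finger pad.
Only numpy, scipy, OpenCV 4.12 (cv2) and the standard library are available. Lean on these libraries where they do the work, as an engineer would, in place of code of your own. Each camera call takes 0.05 s, during which the arm holds its last target. There are 200 camera calls.

## Working session

There is one attempt and no reset: what is moved stays moved. The work goes in short steps, Python scripts to look and compute and a tool call to move; the robot and the scene stay as the last step left them, time stands still between calls to the robot, and variables do not carry over. Pictures are saved under pics/ and viewed, at most 10 in all, crops included, and the job is handed in when it is done.

Besides the shell and the picture viewer there is one more tool, called by a JSON object that holds its "op" and its "data". apply_moves: Moves the arm, as the interface text tells. Its arguments: {"type":"object","properties":{"deltas":{"type":"string"}},"required":["deltas"]}

```bash
mkdir -p pics
cat > h.py <<'E'
import numpy as np, cv2
from workcell import manip
def ray(c,u,v):
    T=np.array(c["camera_from_world"]);R=T[:3,:3];o=-R.T@T[:3,3]
    d=R.T@np.array([(u-c["cx"])/c["fx"],(v-c["cy"])/c["fy"],1]);return o,d
def onz(c,u,v,z):
    o,d=ray(c,u,v);return (o+d*(z-o[2])/d[2])[:3]
def proj(c,p):
    q=np.array(c["camera_from_world"])@np.r_[p,1];return np.array([c["fx"]*q[0]/q[2]+c["cx"],c["fy"]*q[1]/q[2]+c["cy"]])
E
python3 - <<'E'
from h import *
import pickle
for n in("top","side"):
    c=manip.capture(n);pickle.dump(c,open(n+".pkl","wb"))
    cv2.imwrite(f"pics/{n}0.png",cv2.resize(np.array(c["pixels"]),(800,600)) )
    print(n,c["fx"],c["fy"],c["cx"],c["cy"],ray(c,256,192))
print(manip.state())
E
```

```text
top 482.51883936614615 482.51883936614615 249.52840715942716 192.03877180186458 (array([ 0.40152942, -0.01060208,  1.17423362]), array([ 0.11017039,  0.00618323, -0.99398398]))
side 347.39307851256956 347.39307851256956 256.5420020190633 191.77879072281897 (array([0.37095651, 0.79739918, 0.59711536]), array([ 0.17145764, -0.81505312, -0.55343792]))
{'clock': 0.1, 'joint_positions': array([-9.88900098e-01,  3.59299997e-01,  1.11701815e-02, -2.55583583e-04,
       -1.22411415e+00, -2.88107901e-01]), 'joint_velocities': array([-0.00085512, -0.00090713,  0.00214559,  0.00115435,  0.00086801,
       -0.00015944]), 'joint_torque': array([-1.06083233e-03, -5.84160948e+01,  2.93752098e+01,  7.01556891e+00,
        1.02030986e-02, -4.65919322e-05]), 'tool_pos': array([ 0.19530701, -0.64568237,  0.22574437]), 'ee_rot': array([ 3.14013641e+00, -1.80982487e-04, -2.84789121e+00]), 'ft_force': array([-0.01058689,  0.54271572, -0.39265699]), 'wrist_torque': array([-0.00677503,  0.00555618,  0.0012539 ]), 'finger_force': 0.0, 'gripper_width': 0.08780617187191116}
```

View pics/top0.png

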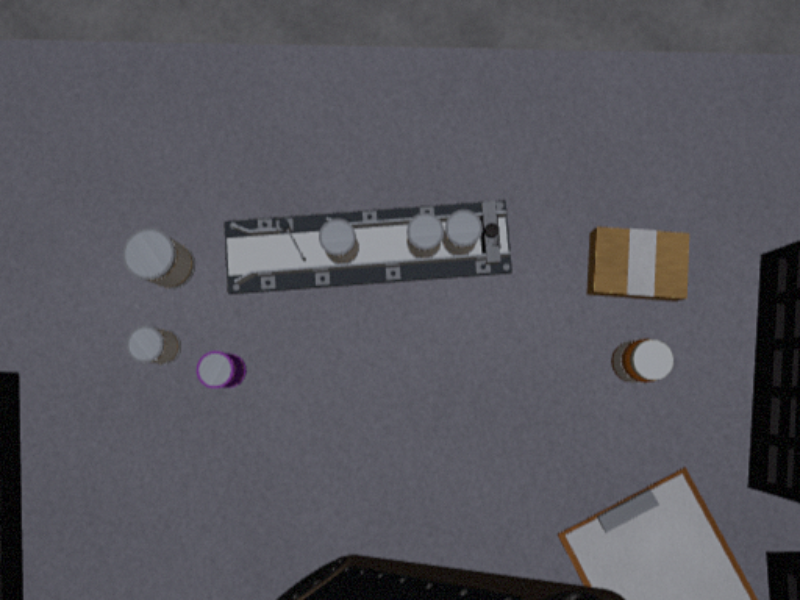

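View pics/side0.png

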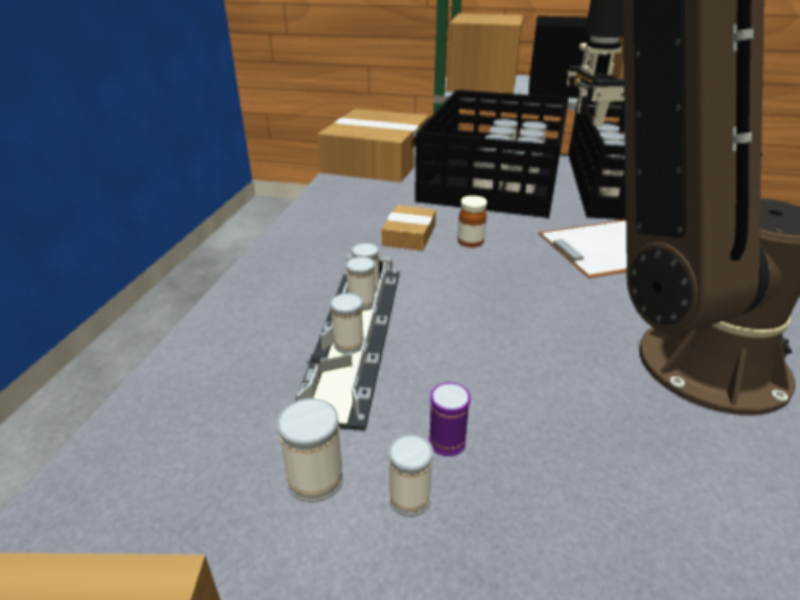

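Top view (800x600 pixels): the spare can's lid is at (146,344), the purple look-alike at (215,369), the soup can at (150,254) and the flap from (288,222) to (304,259). The lane's mouth is at x≈227 and its far end at x≈508. The row cans are at (338,238), (425,231) and (463,229). The side view shows the same layout. Next I measure the lane and the can.

```bash
cat > m.py <<'E'
from h import *
import pickle
c=pickle.load(open("top.pkl","rb"));im=np.array(c["pixels"])
s=4;big=cv2.resize(im,None,fx=s,fy=s,interpolation=cv2.INTER_CUBIC);g=cv2.GaussianBlur(cv2.cvtColor(big,cv2.COLOR_BGR2GRAY),(5,5),0)
k=lambda u:(u+.5)/s-.5
# lane: dark base + white floor inside ROI
x0,y0,x1,y1=135,120,335,195
roi=g[y0*s:y1*s,x0*s:x1*s]
m=(roi<62).astype(np.uint8)*255
m=cv2.morphologyEx(m,cv2.MORPH_OPEN,np.ones((9,9)))
m=cv2.morphologyEx(m,cv2.MORPH_CLOSE,np.ones((41,41)))
cnt=cv2.findContours(m,0,2)[0]
cs=[q for q in cnt if cv2.contourArea(q)>3000]
pts=np.vstack(cs)[:,0,:]+[x0*s,y0*s]
P=np.array([onz(c,k(u),k(v),0.012)[:2] for u,v in pts]).astype(np.float32)
r=cv2.minAreaRect(P);print("base rect",r);B=cv2.boxPoints(r)
print(np.median(roi),[cv2.contourArea(q) for q in cs])
out=big.copy()
for b in B:
    u=proj(c,[*b,0.012]);cv2.circle(out,tuple(int(t) for t in (u+.5)*s),5,(0,0,255),-1)
def top(u,v,R,z,name):
    u,v=u*.64,v*.64;w=int(R*1.8)
    X,Y=int((u-w)*s),int((v-w)*s);q=g[Y:Y+2*w*s,X:X+2*w*s]
    h=cv2.HoughCircles(q,cv2.HOUGH_GRADIENT,1.5,200,param1=80,param2=10,minRadius=int(R*s*.85),maxRadius=int(R*s*1.15))
    a=h[0,0];cv2.circle(out,(int(a[0]+X),int(a[1]+Y)),int(a[2]),(0,255,0),2)
    p=onz(c,k(a[0]+X),k(a[1]+Y),z);print(name,p,a[2]/s);return p
f=482.5
rc=lambda d,z:f*d/2/(1.17-z)
top(146,344,rc(.054,.089),.089,"new")
for n,u,v in(("c",338,238),("b",425,231),("a",463,229)):top(u,v,rc(.054,.101),.101,n)
top(150,254,rc(.075,.11),.11,"soup");top(215,369,rc(.054,.089),.089,"purple")
cv2.imwrite("pics/m1.png",cv2.resize(out[110*s:260*s,70*s:350*s],(800,430)))
E
python3 m.py
```

```text
base rect ((0.6130269169807434, 0.05139027535915375), (0.11640022695064545, 0.4429483413696289), 5.8067240715026855)
94.0 [32687.5, 14993.5]
new [0.44702795 0.36427546 0.089     ] 10.975
c [0.61148503 0.08974844 0.101     ] 12.0875
b [ 0.62153929 -0.03608889  0.101     ] 12.125
a [ 0.62926549 -0.09235904  0.101     ] 11.7125
soup [0.5785931  0.36190392 0.11      ] 17.0125
purple [0.41475758 0.26027509 0.089     ] 10.4875
```

View pics/m1.png

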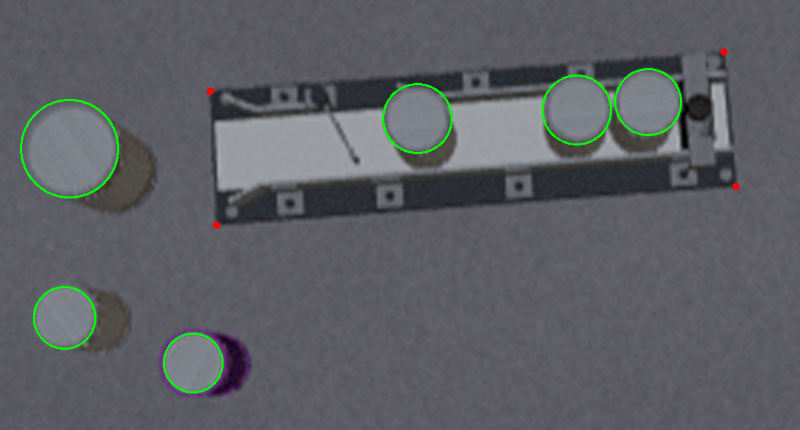

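The overlay fits: the base rectangle measures 116 x 443 mm, and every lid circle sits on its lid. The lane origin is therefore about (0.601, 0.173), with feed direction yaw −84.2°. The spare can stands at (0.447, 0.364). I'll grip it diagonally, to stay clear of the soup can and the purple can.

```bash
cat >> h.py <<'E'
A=np.radians(5.807);F=np.array([np.sin(A),-np.cos(A)]);L=np.array([np.cos(A),np.sin(A)]);YL=A-np.pi/2
O=np.array([.61303,.05139])-.1225*F
def lane(x,y,z):return np.r_[O+x*F+y*L,z]
def d(p,yaw,q,yawq):
    "tool-frame shift cm, turn, from pose p,yaw to q,yawq"
    w=np.array(q)-p;c,s=np.cos(yaw),np.sin(yaw)
    t=(yawq-yaw+np.pi)%(2*np.pi)-np.pi
    return np.round([100*(c*w[0]+s*w[1]),100*(s*w[0]-c*w[1]),-100*w[2],-t],3)
E
python3 - <<'E'
from h import *
s=manip.state();p=s["tool_pos"];y=s["ee_rot"][2]
w=[.60,-.25,.22];c=[.447,.364,.2];y2=np.radians(-135)
print(O,d(p,y,w,y),d(w,y,c,y2))
E
```

```text
[0.60063571 0.17326137] [-50.191  26.158   0.574  -0.   ] [-3.13  63.2    2.    -0.492]
```

{"op": "apply_moves", "data": {"deltas": "-2 1 0 0 1; -6 3 0 0 1; -10 5.2 0 0 1; -14 7.3 0 0 1; -18 9.4 0.2 0 1; -22 11.5 0.4 0 1; -26 13.6 0.5 0 1; -30 15.6 0.5 0 1; -34 17.7 0.5 0 1; -38 19.8 0.5 0 1; -42 21.9 0.5 0 1; -46 24 0.5 0 1"}}

```text
clock: 1.3
tool_pos: [0.5672, -0.2815, 0.2213]
ee_rot: [3.141, -0.0, -2.848]
ft_force: [0.4, -1.1, 0.2]
gripper_width: 0.0878
finger_force: 0.0
```

Run:
```python
from h import *
s=manip.state();p=s["tool_pos"];y=s["ee_rot"][2]
print(p,y,s["joint_positions"]);print(d(p,y,[.447,.364,.2],np.radians(-135)))
```

```text
[ 0.5671593  -0.28148021  0.22132241] -2.8476754647885483 [-1.53003125e-01  2.94088529e-01 -9.34144582e-02 -1.34408022e-04
 -1.18373793e+00 -1.12382530e+00]
[-7.199 65.261  2.132 -0.491]
```

{"op": "apply_moves", "data": {"deltas": "-0.5 4.5 0 -0.04 1; -1 9.5 0 -0.08 1; -1.6 14.4 0 -0.12 1; -2.2 19.3 0 -0.16 1; -2.8 24.2 0 -0.2 1; -3.3 29.1 0 -0.24 1; -3.8 34 0 -0.28 1; -4.4 39 0 -0.32 1; -5 43.9 0 -0.36 1; -5.5 48.8 0 -0.4 1; -6 53.7 0.5 -0.44 1; -6.5 58.6 1 -0.49 1"}}

```text
clock: 2.5
tool_pos: [0.4578, 0.2985, 0.2115]
ee_rot: [3.141, 0.0, -2.356]
ft_force: [1.1, 0.3, 0.2]
gripper_width: 0.0878
finger_force: 0.0
```

Run:
```python
from h import *
s=manip.state();p=s["tool_pos"];y=s["ee_rot"][2]
print(p,y);q=np.array([.447,.364,.042]);print(d(p,y,q+[0,0,.12],np.radians(-135)),d(p,y,q,np.radians(-135)))
```

```text
[0.45779676 0.29851476 0.21152775] -2.3558211043144035
[-3.869  5.393  4.953  0.   ] [-3.869  5.393 16.953  0.   ]
```

{"op": "apply_moves", "data": {"deltas": "-2 3 1 0 1; -3.9 5.4 3 0 1; -3.9 5.4 5 0 1; -3.9 5.4 8 0 1; -3.9 5.4 11 0 1; -3.9 5.4 14 0 1; -3.9 5.4 16 0 1; -3.9 5.4 16.9 0 1; -3.9 5.4 16.9 0 1"}}

```text
clock: 3.4
tool_pos: [0.4478, 0.3616, 0.0413]
ee_rot: [-3.141, -0.003, -2.358]
ft_force: [0.1, -0.0, 0.5]
gripper_width: 0.0874
finger_force: 0.0
```

Run:
```python
from h import *
s=manip.state();p=s["tool_pos"];y=s["ee_rot"][2]
print(p,y,s["ft_force"],s["finger_force"])
c=manip.capture("side");cv2.imwrite("pics/s2.png",cv2.resize(np.array(c["pixels"])[180:384,130:390],(780,612-12)))
```

```text
[0.44777053 0.36161401 0.04133111] -2.357942967491129 [ 0.12830946 -0.00619081  0.52246344] 0.0
```

View pics/s2.png

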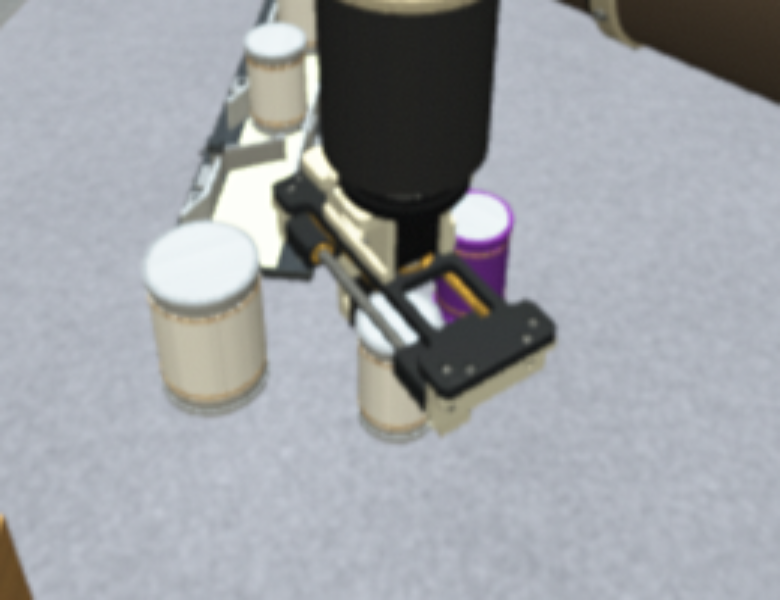

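The can (about (400,370) in this crop) stands between the fingers, and the soup can and purple can are clear. Closing now.

{"op": "apply_moves", "data": {"deltas": "0 0 0 0 0.5; 0 0 0 0 0.5; 0 0 0 0 0.3; 0 0 0 0 0.3; 0 0 0 0 0.3; 0 0 0 0 0.3; 0 0 -1 0 0.3; 0 0 -3 0 0.3; 0 0 -6 0 0.3; 0 0 -9 0 0.3; 0 0 -11 0 0.3; 0 0 -11 0 0.3"}}

```text
clock: 4.65
tool_pos: [0.4494, 0.3637, 0.1562]
ee_rot: [3.141, 0.005, -2.357]
ft_force: [0.7, 0.3, -1.9]
gripper_width: 0.0532
finger_force: 30.0
```

Run:
```python
from h import *
s=manip.state();p=s["tool_pos"];y=s["ee_rot"][2]
print(p,y,s["ft_force"],s["finger_force"],s["gripper_width"])
q=lane(-.062,0,.13);print(q,d(p,y,q,YL))
```

```text
[0.44935338 0.36365087 0.15619526] -2.3573811885560136 [ 0.67228766  0.33545627 -1.94323337] 29.99235212802887 0.05321719551318555
[0.59436269 0.23494321 0.13      ] [ -1.176 -19.353   2.62   -0.888]
```

{"op": "apply_moves", "data": {"deltas": "0 -1 0 -0.05 0.3; 0 -2.8 0 -0.13 0.3; -0.2 -4.6 0 -0.22 0.3; -0.4 -6.5 0 -0.31 0.3; -0.5 -8.5 0 -0.4 0.3; -0.6 -10.5 0 -0.49 0.3; -0.7 -12.5 0 -0.58 0.3; -0.9 -14.5 0 -0.67 0.3; -1 -16.5 0 -0.76 0.3; -1.1 -18.2 0 -0.83 0.3; -1.2 -19.4 0 -0.888 0.3; -1.2 -19.4 0 -0.888 0.3"}}

```text
clock: 5.85
tool_pos: [0.5939, 0.232, 0.1511]
ee_rot: [3.14, -0.001, -1.47]
ft_force: [-0.3, -0.3, -3.0]
gripper_width: 0.0534
finger_force: 30.0
```

Run:
```python
from h import *
s=manip.state();p=s["tool_pos"];y=s["ee_rot"][2]
print(p,y,YL,s["ft_force"],s["gripper_width"])
q=lane(-.062,0,.054);print(q,d(p,y,q,YL))
c=manip.capture("top");a=cv2.resize(np.array(c["pixels"])[110:220,90:240],(800,587))
for x,yy in((-.1,.058),(-.1,-.058),(-.062,0),(-.062,.03),(-.062,-.03),(0,.037)):
    u=(proj(c,lane(x,yy,.012))-[90,110]+.5)*800/150;cv2.circle(a,tuple(int(t) for t in u),4,(0,0,255),-1)
cv2.imwrite("pics/t3.png",a)
```

```text
[0.59389732 0.23196649 0.15113669] -1.470265162712873 -1.4694450571315858 [-0.26486734 -0.28026671 -2.95356274] 0.053413539732737124
[0.59436269 0.23494321 0.054     ] [-2.910e-01 -7.600e-02  9.714e+00 -1.000e-03]
```

View pics/t3.png

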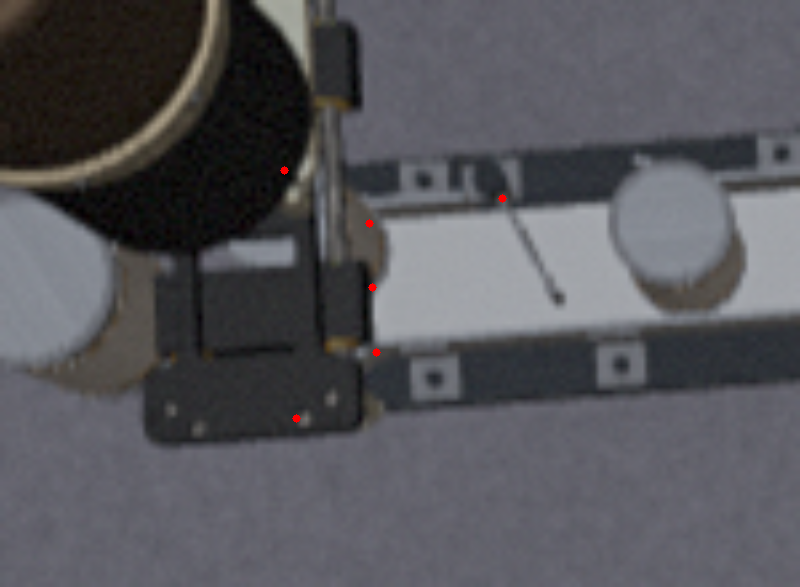

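The can is held above the mouth. The flap runs from its hinge at about (487,180) to its tip at (558,298), and the soup can is clear at the left. I'll check the lateral lane centre once, from the floor's edges and the flap tip.

Run:
```python
from h import *
import pickle
c=pickle.load(open("top.pkl","rb"));im=cv2.cvtColor(np.array(c["pixels"]),cv2.COLOR_BGR2GRAY).astype(np.float32)
for x in(-.045,-.02,.045,.12,.14,.16,.18):
    o=[]
    ys=np.arange(-.045,.045,.0005)
    pr=np.array([proj(c,lane(x,y,.012)) for y in ys],np.float32)
    v=cv2.remap(im,pr[:,:1],pr[:,1:],cv2.INTER_LINEAR).ravel()
    w=np.where(v>120)[0]
    lo=pr[w[0]];hi=pr[w[-1]]
    la=lambda P:np.round([1000*(P[:2]-O)@F,1000*(P[:2]-O)@L],1)
    print(x,"right@.044",la(onz(c,*lo,.044)),"@.012",la(onz(c,*lo,.012)),"left@.012",la(onz(c,*hi,.012)))
P=onz(c,558/800*150+90-.5,298/800*150+110-.5,.042);print("tip",la(P),"exp 23.7,-13.8")
s=manip.state();p=s["tool_pos"];print(la(p),d(p,s["ee_rot"][2],lane(-.062,0,.054),YL))
```

```text
-0.045 right@.044 [-39.3 -30.8] @.012 [-45.  -25.5] left@.012 [-45.   30.5]
-0.02 right@.044 [-15.  -30.8] @.012 [-20.  -25.5] left@.012 [-20.   30.5]
0.045 right@.044 [ 48.2 -30.8] @.012 [ 45.  -25.5] left@.012 [45.  30.5]
0.12 right@.044 [121.2 -30.8] @.012 [120.  -25.5] left@.012 [120.   30.5]
0.14 right@.044 [140.6 -30.8] @.012 [140.  -25.5] left@.012 [140.   30.5]
0.16 right@.044 [160.1 -30.8] @.012 [160.  -25.5] left@.012 [160.   30.5]
0.18 right@.044 [179.5 -30.8] @.012 [180.  -25.5] left@.012 [180.   30.5]
tip [ 26.3 -16.5] exp 23.7,-13.8
[-59.7  -1.2] [-2.340e-01 -1.230e-01  9.723e+00 -3.000e-03]
```

Centre line confirmed: the guides measure −30.8 / +30.5 mm. Lowering onto the mouth floor.

{"op": "apply_moves", "data": {"deltas": "-0.2 -0.1 1 0 0.3; -0.3 -0.1 3 0 0.3; -0.3 -0.1 5.5 0 0.3; -0.3 -0.1 7.5 0 0.3; -0.3 -0.1 8.8 0 0.3; -0.3 -0.1 9.2 0 0.3; -0.3 -0.1 9.4 0 0.3; -0.3 -0.1 9.4 0 0.3; -0.3 -0.1 9.4 0 0.3"}}

```text
clock: 6.8
tool_pos: [0.5949, 0.2369, 0.0595]
ee_rot: [-3.14, 0.001, -1.47]
ft_force: [0.9, 0.0, -2.4]
gripper_width: 0.0531
finger_force: 30.0
```

```bash
cat > st.py <<'E'
from h import *
s=manip.state();p=s["tool_pos"]
print(s["clock"],p,"lane",np.round([1000*(p[:2]-O)@F,1000*(p[:2]-O)@L],1),"yaw",s["ee_rot"][2]-YL,"F feed",s["ft_force"][:2]@F,"lat",s["ft_force"][:2]@L,"z",s["ft_force"][2],s["gripper_width"],s["finger_force"])
E
python3 st.py
```

```text
6.8 [0.59493898 0.23692892 0.05954866] lane [-63.9   0.8] yaw -0.00024398597129859922 F feed 0.07715778839371457 lat 0.8488907791422755 z -2.4135975488182857 0.05308473339824173 29.99242052435875
```

{"op": "apply_moves", "data": {"deltas": "0 0.05 0.3 0 0.3; 0 0.05 0.4 0 0.3; 0 0.05 0.45 0 0.3; 0 0.05 0.5 0 0.3; 0 0.05 0.5 0 0.3; 0 0.05 0.5 0 0.3"}}

```text
clock: 7.4
tool_pos: [0.5939, 0.2365, 0.0549]
ee_rot: [-3.141, 0.0, -1.469]
ft_force: [-4.6, -1.4, 8.1]
gripper_width: 0.0532
finger_force: 30.0
```

```bash
python3 st.py
```

```text
7.4 [0.59394728 0.23654437 0.05487402] lane [-63.6  -0.3] yaw -4.102013208995281e-05 F feed 0.9116150741955679 lat -4.7074094616457804 z 8.143963256274235 0.053199756032933164 29.997907429933548
```

{"op": "apply_moves", "data": {"deltas": "0 0 -0.1 0 0.3; 0 0 -0.15 0 0.3; 0 0 -0.15 0 0.3"}}

```text
clock: 7.7
tool_pos: [0.5939, 0.2365, 0.055]
ee_rot: [3.142, 0.0, -1.47]
ft_force: [-0.5, -0.3, -0.2]
gripper_width: 0.0532
finger_force: 30.0
```

```bash
python3 st.py
```

```text
7.7 [0.59393022 0.23645619 0.05495356] lane [-63.5  -0.3] yaw -0.0004457402013229306 F feed 0.2594901765104106 lat -0.49521183134215063 z -0.2077270254742385 0.05322048555942185 29.993161261081696
```

Light floor contact now. Sliding in towards the flap.

{"op": "apply_moves", "data": {"deltas": "0.4 0 0 0 0.3; 1.2 0 0 0 0.3; 2.0 0 0 0 0.3; 2.8 0 0 0 0.3; 3.6 0 0 0 0.3; 4.4 0 0 0 0.3; 5.1 0 0 0 0.3; 5.8 0 0 0 0.3; 6.5 0 0 0 0.3; 7.1 0 0 0 0.3; 7.6 0 0 0 0.3; 8 0 0 0 0.3"}}

```text
clock: 8.9
tool_pos: [0.6017, 0.1565, 0.055]
ee_rot: [3.141, -0.0, -1.47]
ft_force: [-1.8, 4.0, -1.5]
gripper_width: 0.0531
finger_force: 30.0
```

```bash
python3 st.py
```

```text
8.9 [0.60170617 0.15648989 0.05500456] lane [16.8 -0.6] yaw -0.0003515528396740297 F feed -4.113249090944743 lat -1.3860842809493357 z -1.4553871727255487 0.05306231767769655 29.99344915151596
```

{"op": "apply_moves", "data": {"deltas": "0.2 0 0 0 0.3; 0.5 0 0 0 0.3; 0.8 0 0 0 0.3; 1.1 0 0 0 0.3; 1.4 0 0 0 0.3; 1.7 0 0 0 0.3; 2.0 0 0 0 0.3; 2.3 0 0 0 0.3; 2.6 -0.03 0 0 0.3; 3.0 -0.05 0 0 0.3; 3.4 -0.05 0 0 0.3; 3.8 -0.05 0 0 0.3"}}

```text
clock: 10.1
tool_pos: [0.6062, 0.1186, 0.055]
ee_rot: [3.141, -0.0, -1.47]
ft_force: [-2.0, 1.8, -2.8]
gripper_width: 0.0528
finger_force: 30.0
```

```bash
python3 st.py
```

```text
10.1 [0.60620902 0.11857199 0.05498537] lane [55.  0.] yaw -0.00043121260535472494 F feed -1.9967240851210033 lat -1.8103210000106715 z -2.7804329043243663 0.052841427722133974 29.993253350257874
```

{"op": "apply_moves", "data": {"deltas": "0.4 0 0 0 0.3; 0.8 0 0 0 0.3; 1.2 0 0 0 0.3; 1.6 0 0 0 0.3; 2.0 0 0 0 0.3; 2.3 0 0 0 0.3; 2.6 0 0 0 0.3; 2.9 0 0 0 0.3; 3.1 0 0 0 0.3; 3.3 0 0 0 0.3; 3.5 0 0 0 0.3; 3.7 0 0 0 0.3"}}

```text
clock: 11.3
tool_pos: [0.6102, 0.0823, 0.0552]
ee_rot: [-3.141, 0.0, -1.47]
ft_force: [-1.7, 0.7, -0.9]
gripper_width: 0.053
finger_force: 30.0
```

```bash
python3 st.py
python3 - <<'E'
from h import *
c=manip.capture("top");cv2.imwrite("pics/t4.png",cv2.resize(np.array(c["pixels"])[110:210,140:340],(800,400)))
E
```

```text
11.3 [0.61020331 0.08231643 0.05521336] lane [91.4  0.3] yaw -0.000222946476486241 F feed -0.9068370067875757 lat -1.59708738809412 z -0.8753644224892942 0.05301243578435072 29.99284029006958
```

View pics/t4.png

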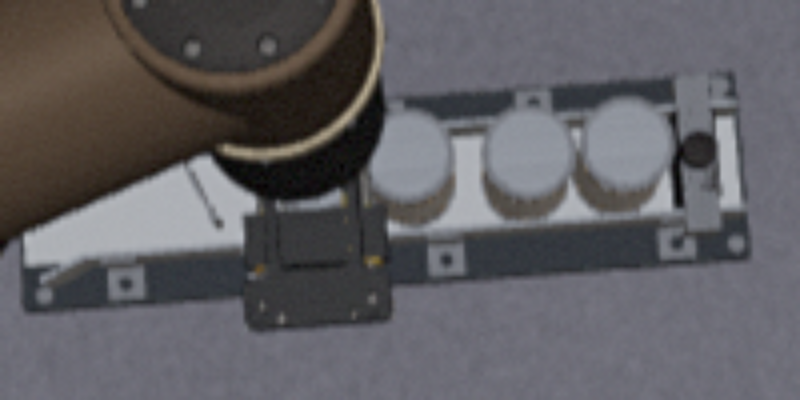

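The flap has sprung shut behind the spare can (tip at (218,225)). Can c (407,153) is ahead with about 14 mm left to b, and a sits near the stop. Advancing slowly now.

{"op": "apply_moves", "data": {"deltas": "0.2 0 0 0 0.3; 0.4 0 0 0 0.3; 0.6 0 0 0 0.3; 0.75 0 0 0 0.3; 0.85 0 0 0 0.3; 0.95 0 0 0 0.3; 1.05 0 0 0 0.3; 1.1 0 0 0 0.3; 1.15 0 0 0 0.3; 1.2 0 0 0 0.3; 1.2 0 0 0 0.3"}}

```text
clock: 12.45
tool_pos: [0.6112, 0.0702, 0.0549]
ee_rot: [3.141, -0.0, -1.47]
ft_force: [-1.2, 1.8, -1.9]
gripper_width: 0.0529
finger_force: 30.0
```

```bash
python3 st.py
```

```text
12.45 [0.61117334 0.07016467 0.05493868] lane [1.036e+02 1.000e-01] yaw -0.0003716254210508474 F feed -1.8619875938842543 lat -0.9967164282479988 z -1.9198801391076645 0.05290124092743742 29.99299630522728
```

{"op": "apply_moves", "data": {"deltas": "0.05 0 0 0 0.3; 0.1 0 0 0 0.3; 0.15 0 0 0 0.3; 0.2 0 0 0 0.3; 0.25 0 0 0 0.3; 0.3 0 0 0 0.3; 0.3 0 0 0 0.3"}}

```text
clock: 13.15
tool_pos: [0.6116, 0.0673, 0.055]
ee_rot: [-3.142, 0.0, -1.47]
ft_force: [-1.0, 1.0, -3.1]
gripper_width: 0.0531
finger_force: 30.0
```

```bash
python3 st.py
```

```text
13.15 [0.61159087 0.06733881 0.05499939] lane [106.5   0.2] yaw -0.0004356847173536682 F feed -1.1297094786894895 lat -0.8879108523732012 z -3.064378224072785 0.05307566157188708 29.992327988147736
```

{"op": "apply_moves", "data": {"deltas": "0.05 0 0 0 0.3; 0.1 0 0 0 0.3; 0.15 0 0 0 0.3; 0.2 0 0 0 0.3; 0.25 0 0 0 0.3; 0.3 0 0 0 0.3; 0.3 0 0 0 0.3"}}

```text
clock: 13.85
tool_pos: [0.612, 0.0644, 0.0551]
ee_rot: [-3.141, 0.0, -1.47]
ft_force: [-0.3, 2.4, -3.8]
gripper_width: 0.0532
finger_force: 30.0
```

```bash
python3 st.py
```

```text
13.85 [0.6119663  0.06441217 0.05509146] lane [109.4   0.3] yaw -0.00032490592303258126 F feed -2.4519193962368204 lat -0.0685163347235893 z -3.814374117300185 0.05319255371728795 29.991922080516815
```

{"op": "apply_moves", "data": {"deltas": "0.05 0 0 0 0.3; 0.1 0 0 0 0.3; 0.15 0 0 0 0.3; 0.2 0 0 0 0.3; 0.2 0 0 0 0.3"}}

```text
clock: 14.35
tool_pos: [0.6121, 0.0623, 0.0551]
ee_rot: [3.142, -0.0, -1.47]
ft_force: [-0.5, 1.3, -3.4]
gripper_width: 0.0531
finger_force: 30.0
```

```bash
python3 st.py
```

```text
14.35 [0.61205272 0.06229883 0.05505845] lane [1.115e+02 1.000e-01] yaw -0.00041716745182873716 F feed -1.3067551559736705 lat -0.32479691349848383 z -3.4013736845228815 0.05308798589840982 29.991895705461502
```

{"op": "apply_moves", "data": {"deltas": "0.05 0 0 0 0.3; 0.1 0 0 0 0.3; 0.15 0 0 0 0.3; 0.2 0 0 0 0.3; 0.2 0 0 0 0.3"}}

```text
clock: 14.85
tool_pos: [0.6122, 0.0603, 0.0551]
ee_rot: [-3.142, -0.0, -1.47]
ft_force: [-0.5, 2.2, -3.2]
gripper_width: 0.0531
finger_force: 30.0
```

```bash
python3 st.py
```

```text
14.85 [0.612243   0.06033367 0.05506753] lane [1.135e+02 1.000e-01] yaw -0.000425202638711486 F feed -2.282350860448349 lat -0.2789050878780445 z -3.17975396658162 0.053130267368731984 29.991883635520935
```

{"op": "apply_moves", "data": {"deltas": "0.05 0 0 0 0.3; 0.1 0 0 0 0.3; 0.15 0 0 0 0.3; 0.2 0 0 0 0.3; 0.2 0 0 0 0.3"}}

```text
clock: 15.35
tool_pos: [0.6125, 0.0594, 0.0552]
ee_rot: [-3.141, 0.001, -1.47]
ft_force: [-1.2, 8.1, -2.5]
gripper_width: 0.0533
finger_force: 30.0
```

```bash
python3 st.py
```

```text
15.35 [0.61247364 0.05940555 0.05515932] lane [114.5   0.3] yaw -0.00026662287902134985 F feed -8.172941677879187 lat -0.40394072585617397 z -2.4682234165677035 0.053292976223684264 29.992762058973312
```

The row has gone firm: the force jumped to 8 N. One more millimetre to get clear of 7 N, then hold.

{"op": "apply_moves", "data": {"deltas": "0.05 0 0 0 0.3; 0.08 0 0 0 0.3; 0.08 0 0 0 0.3; 0.08 0 0 0 0.3"}}

```text
clock: 15.75
tool_pos: [0.6126, 0.0593, 0.0552]
ee_rot: [-3.141, 0.002, -1.47]
ft_force: [-3.5, 11.3, -2.6]
gripper_width: 0.0533
finger_force: 30.0
```

```bash
python3 st.py
```

```text
15.75 [0.61256263 0.05925166 0.0552058 ] lane [114.6   0.3] yaw -8.614540124485259e-05 F feed -11.559391678567573 lat -2.37460055087993 z -2.597101491506837 0.05325027335787717 29.993407130241394
```

Firm at 11.5 N and held. Relax, settle it on the floor, open, and rise.

{"op": "apply_moves", "data": {"deltas": "-0.06 0 0 0 0.3; -0.12 0 0.03 0 0.3; -0.12 0 0.05 0 0.3; -0.12 0 0.05 0 0.3; -0.12 0 0.05 0 0.7; -0.12 0 0.05 0 0.85; -0.12 0 0.05 0 0.85; -0.12 0 0.05 0 0.85; -0.12 0 0.05 0 0.85"}}

```text
clock: 16.65
tool_pos: [0.6125, 0.0586, 0.0546]
ee_rot: [-3.142, -0.0, -1.47]
ft_force: [-0.2, 0.0, 0.6]
gripper_width: 0.0742
finger_force: 0.0
```

```bash
python3 st.py
```

```text
16.65 [0.61245324 0.0585603  0.05463208] lane [115.3   0.2] yaw -0.0005196803893423585 F feed -0.029065685458501314 lat -0.22030136495297922 z 0.645854798092981 0.07420541674598097 0.0
```

{"op": "apply_moves", "data": {"deltas": "0 0 -0.5 0 0.85; 0 0 -1.5 0 0.85; 0 0 -3 0 0.85; 0 0 -5 0 0.85; 0 0 -8 0 0.85; 0 0 -12 0 0.85; 2 0 -15 0 0.85; 6 0 -16 0 0.85; 10 0 -16 0 0.85; 14 0 -16 0 0.85; 17 0 -16 0 0.85; 17 0 -16 0 0.85"}}

```text
clock: 17.85
tool_pos: [0.6294, -0.1137, 0.2155]
ee_rot: [-3.141, -0.001, -1.473]
ft_force: [0.0, -0.3, -0.8]
gripper_width: 0.0746
finger_force: 0.0
```

```bash
python3 st.py
python3 - <<'E'
from h import *
a=np.array(manip.capture("top")["pixels"])[110:210,140:340];b=np.array(manip.capture("side")["pixels"])[140:290,170:300]
cv2.imwrite("pics/e.png",np.hstack([cv2.resize(a,(450,300)),cv2.resize(b,(340,300))]))
E
```

```text
17.85 [ 0.62944211 -0.1137284   0.21545016] lane [288.4  -0.4] yaw -0.003659626931499238 F feed 0.327450715780672 lat -0.033125897357861936 z -0.8418719550479039 0.07461140878524632 0.0
```

View pics/e.png

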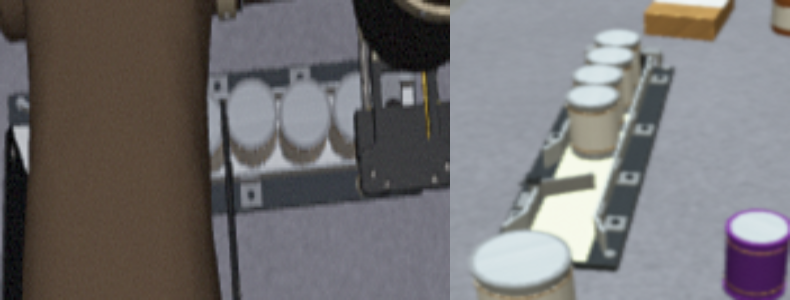

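The side view (right half) shows all four cans upright in a tight row, with the spare can at about (593,120) and the flap shut across the lane behind it at (565,185). The robot touches nothing, so I'm handing in.

```bash
python3 -c "
from workcell import manip
print(manip.hand_in())"
```

```text
the job is handed in; nothing more can be done
None
```

The spare can is in the lane, upright and tight against the row, which went firm at a measured 11.5 N. The flap is shut behind it, the arm is clear, and the job is handed in at about 18 s; no verdict came back.

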